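# Sweep the used pulling tabs into the cart's tray

### The arm

A 7-joint arm with a two-finger parallel gripper is mounted at the origin on the work surface. World frame = base frame: x ahead of the robot, y to its left, z up, the work surface at z = 0. Lengths are in m, angles in rad, forces in N, time in s.
With the tool pointing down it reaches from about 0.425 to 0.875 m from the base axis. Payload 4.7 kg.
Tool frame: the origin (TCP) lies between the finger pads; the fingertips stand 11 mm ahead of it and the grasp point (between the pads) lies 8 mm behind it (tip_reach is the distance from the TCP to the fingertips, in m); x points along the fingers, y is the direction in which the jaws open and shut, and the axes are right-handed (so a half turn about x gives the same grasp; the last joint's range is limited). The gripper opens to 87 mm and grips with 3 to 60 N. Pads are 19 mm wide; open, the fingers measure 117 mm over their backs; the gripper's body (75 mm by 190 mm) begins 51 mm behind the grasp point.
Start: joints at [-1.146, 0.321, -0.07, 1.45, 0.023, 1.371, -0.057], TCP at [0.26, 0.596, 0.234] pointing down, gripper open.
Joint ranges: [-2.86, 2.86], [-0.3, 2.09], [-1.38, 1.24], [0.06, 2.45], [-1.56, 4.7], [0.09, 2.05], [-2.69, 2.69]. Speed limits (rad/s): [2.57, 2.57, 3.14, 3.14, 3.14, 3.14, 3.14].

### API

Orientations are given as a unit quaternion [w, x, y, z].
In Python, from rig import * gives the robot as it stands.
- The arm moves only by the shell command python3 -m jog 'ROWS' [FORCE]. ROWS is JSON, a list that holds one entry, the list of rows, each a list of 5 numbers: the closure in counts, from 0 (fully open) to 255 (shut), then the shift along the world's x, y, z in m, then the turn about the world's z in rad. A call has 1 to 20 rows; each row shifts and turns the commanded pose from where the row before left it; what a row does not reach is not made up. A row lasts 1/8 s, in which the tool goes at most 62.5 mm and 10.7 degrees, less where a joint would pass 70% of its speed; a pose out of reach is approached as far as the arm can. A call with a gripper value outside its range is refused whole. The fingers move at their own pace and stop on an object; FORCE is the grip in N (left out, the last holds). Time passes only in rows, so rows that do not move let the fingers close. It gives the time, the measured TCP pose, the force and the opening at its end, in the units of the state.
- get_obs(): the state, without advancing time (a new reading comes with each control period).
- grab_frame(name): name is "scene" or "top"; returns the picture (420x560x3 uint8, blue, green, red); there is no depth.
- camera_model(name): a dict with "fx", "fy", "cx", "cy" (pixels), "R" (3x3) and "t" (3): a world point X has camera coordinates R X + t. Camera axes: x right, y down, z forward; pixel columns grow to the right and rows downward; lengths in m; the calibration is good to about 2 mm. A picture is of the moment at which its call begins. camera_model takes no time and is no camera call.
- sign_off(): hands the job in, once; it reports no verdict.
Trained networks look in the newest picture that a camera, given by its name, has taken for a name from the list of things; names that differ only in an ending like _2 or _b are one class to them, and where a whole thing is asked for, a point or a joint stands for the part that bears it (a point fixed in the world has none). Each returns a list of dicts, best first, with "confidence" (0 to 1); they miss things now and then, are a little off and sometimes report something else, mostly with a low value. They report only what shows in the picture. A call takes as long as a camera call.
- trace(target, camera): "mask" (420x560 bool, what is visible of it).
- spot_point(target, camera): "xyz" ([x, y, z] in m, in the coordinates of the camera as it stood for that picture, good to about 4 mm: a listed point, or the origin of a listed thing).
The state is a dict: "time_s": time; "joint_positions": joint angles; "qd": joint speeds; "joint_torque": joint torques, N m; "tool_pos": TCP position; "tcp_rot": TCP orientation; "force": force on the tool from outside, world axes, zero at the start; "wrist_torque": the same for the moment, N m; "opening": finger opening in m.
Only numpy, scipy, OpenCV 4.12 (cv2) and the standard library are available. Lean on these libraries where they do the work, as an engineer would, in place of code of your own. Each camera call takes 0.05 s, during which the arm holds its last target. There are 200 camera calls.

### The job

Clear the top of the dent-repair cart: with the fingertips sweep all four used pulling tabs across the steel top, over the edge and down into the sunken tray. Push them along the surface, never pick one up, and let none fall off the cart. Leave the glue jar that stands among them, the tape roll and the spray bottle where they are.

Things in the scene. Friction and masses are not known exactly. Their poses are not given: they have to be found in the camera images.
- cart: Wheeled tool cart at the robot's bench; it does not move. Flat black steel top without raised edges, 20 mm above the bench. The origin is on the top face, z up; the top spans x -170 to 170 and y -250 to 270 mm, corners rounded. A rectangular tray is sunk into it: opening x -110 to 110, y 30 to 190 mm, 45 mm deep, no lip. The used tabs stand at negative y.
- tray (a point): Centre of the sunken tray's floor: x 0, y 110, z -45 mm in the cart's frame. A green rack of small tips, 27 mm high in all, is fixed on this floor along the far wall (cart y 155 to 185 mm).
- bar (a point): Middle of a blue-handled steel bar fixed flat on the cart top along its +x edge: cart x 133 to 157, y -40 to 146 mm, 24 mm high.
- slapper (a point): Middle of a brown slapper with a wooden handle, fixed flat on the cart top along its -x edge: cart x -163 to -133, y -80 to 185 mm, 12 mm high.
- tab_blue: Used pulling tab, blue plastic, a loose mushroom standing face down on the cart top: round disc 36 mm across and 7 mm thick at the bottom, thin stem 9 mm across, small knob 16 mm across on top, 28 mm high in all, 10 to 35 g. The origin is the centre of the disc's underside, z up the stem. It slides when pushed at the disc.
- tab_blue_mid (a point): Point on the axis of tab_blue, 10 mm above its underside.
- tab_red: Used pulling tab, red plastic, a loose mushroom standing face down on the cart top: round disc 32 mm across and 7 mm thick at the bottom, thin stem 9 mm across, small knob 16 mm across on top, 28 mm high in all, 10 to 35 g. The origin is the centre of the disc's underside, z up the stem. It slides when pushed at the disc.
- tab_red_mid (a point): Point on the axis of tab_red, 10 mm above its underside.
- tab_yellow: Used pulling tab, yellow plastic, a loose mushroom standing face down on the cart top: round disc 28 mm across and 7 mm thick at the bottom, thin stem 9 mm across, small knob 16 mm across on top, 28 mm high in all, 10 to 35 g. The origin is the centre of the disc's underside, z up the stem. It slides when pushed at the disc.
- tab_yellow_mid (a point): Point on the axis of tab_yellow, 10 mm above its underside.
- tab_silver: Used pulling tab, bare aluminium, a loose mushroom standing face down on the cart top: round disc 26 mm across and 7 mm thick at the bottom, thin stem 9 mm across, small knob 16 mm across on top, 28 mm high in all, 10 to 35 g. The origin is the centre of the disc's underside, z up the stem. It slides when pushed at the disc.
- tab_silver_mid (a point): Point on the axis of tab_silver, 10 mm above its underside.
- jar: Glue jar, loose, amber glass with a white label and an orange lid, 56 mm across, 48 mm high, 100 to 190 g. It stands among the tabs. Origin: centre of its underside.
- tape: Roll of black tape lying flat, loose, 70 mm across, 38 mm hole, 19 mm high, on the strip of the cart top beyond the tray (+y). Origin: centre of its underside.
- bottle: White spray bottle standing upright, loose, 40 mm across, 125 mm high, on the same strip beyond the tray. Origin: centre of its underside.

How it is judged:
By the outcome, as a careful person would: the job done as asked, in the order asked, and still so for the second after the job is handed in, with the robot touching nothing.
It also fails if it takes over 64 s, if anything falls off the work surface, if the arm or the gripper's body presses on something with over 40 N, if the wrist force passes 120 N, or if a joint passes its speed limit or range.

## Working session

There is one attempt and no reset: what is moved stays moved. The work goes in short steps, Python scripts to look and compute and a shell command to move; the robot and the scene stay as the last step left them, time stands still between calls to the robot, and variables do not carry over. Pictures are saved under pics/ and viewed, about 8 in all and at most 12, crops included, and the job is handed in when it is done.

```bash
mkdir -p pics; ls
cat > h.py <<'E'
from rig import *
import numpy as np, cv2
def world(name,xyz):
    c=camera_model(name); R=np.array(c["R"]); return R.T@(np.array(xyz)-np.array(c["t"]))
def pix(name,X):
    c=camera_model(name); p=np.array(c["R"])@np.array(X)+np.array(c["t"]); return np.array([c["fx"]*p[0]/p[2]+c["cx"],c["fy"]*p[1]/p[2]+c["cy"]])
def ray(name,u,v,z):
    c=camera_model(name); R=np.array(c["R"]); o=-R.T@np.array(c["t"]); d=R.T@np.array([(u-c["cx"])/c["fx"],(v-c["cy"])/c["fy"],1]); return o+d*(z-o[2])/d[2]
E
python3 - <<'E'
from h import *
fs=[grab_frame(n) for n in("scene","top")]
for n,f in zip(("scene","top"),fs):
    cv2.imwrite(f"pics/a_{n}.png",f)
np.set_printoptions(precision=4,suppress=True)
for t in ["cart","tray","bar","slapper","tab_blue","tab_red","tab_yellow","tab_silver","jar","tape","bottle"]:
    for n in("scene","top"):
        try: print(t,n,[(np.round(world(n,r["xyz"]),4),round(r["confidence"],2)) for r in spot_point(t,n)[:2]])
        except Exception as e: print(t,n,e)
o=get_obs(); print(o["time_s"],o["tool_pos"],o["tcp_rot"],o["opening"])
E
```

```text
pics
cart scene [(array([0.5662, 0.0347, 0.0211]), 0.58)]
cart top [(array([0.567 , 0.0344, 0.0205]), 0.84), (array([ 0.5667,  0.1426, -0.024 ]), 0.64)]
tray scene [(array([ 0.5709,  0.1408, -0.0265]), 0.65), (array([0.7173, 0.085 , 0.0311]), 0.63)]
tray top []
bar scene [(array([0.7164, 0.0832, 0.0312]), 0.64)]
bar top [(array([0.7104, 0.0858, 0.0292]), 0.88)]
slapper scene [(array([0.42  , 0.0896, 0.0257]), 0.94)]
slapper top [(array([0.4216, 0.0873, 0.0235]), 0.75)]
tab_blue scene [(array([ 0.5632, -0.037 ,  0.0217]), 0.83), (array([ 0.6281, -0.0101,  0.0293]), 0.52)]
tab_blue top [(array([ 0.5647, -0.0336,  0.0215]), 0.79), (array([ 0.5703,  0.1437, -0.0199]), 0.63)]
tab_red scene [(array([ 0.5143, -0.0231,  0.0202]), 0.87)]
tab_red top [(array([ 0.5087, -0.0208,  0.0198]), 0.51)]
tab_yellow scene [(array([ 0.6416, -0.1459,  0.0211]), 0.82), (array([ 0.5681, -0.034 ,  0.0216]), 0.3)]
tab_yellow top [(array([ 0.6407, -0.1429,  0.0209]), 0.66)]
tab_silver scene [(array([ 0.6268, -0.0085,  0.0143]), 0.61), (array([0.7188, 0.0846, 0.0319]), 0.31)]
tab_silver top [(array([ 0.6301, -0.0076,  0.0233]), 0.73)]
jar scene [(array([ 0.5021, -0.1347,  0.0198]), 0.62), (array([ 0.6273, -0.0088,  0.0149]), 0.18)]
jar top [(array([ 0.502 , -0.1376,  0.0222]), 0.91)]
tape scene [(array([0.6767, 0.2598, 0.0215]), 0.6), (array([ 0.6273, -0.0106,  0.0167]), 0.39)]
tape top [(array([0.6746, 0.2646, 0.0267]), 0.88), (array([0.7138, 0.0855, 0.0319]), 0.63)]
bottle scene [(array([0.5016, 0.2594, 0.0214]), 0.72)]
bottle top [(array([0.5047, 0.2668, 0.0175]), 0.96)]
1.2 [0.2596 0.5959 0.2336] [ 0.6923  0.1442  0.6922 -0.1442] 0.08705771587645317
```

View pics/a_top.png

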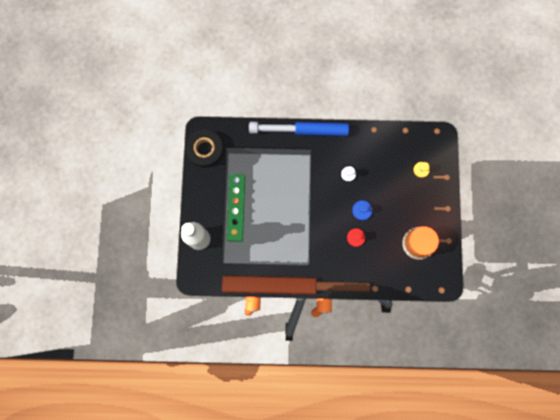

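View pics/a_scene.png

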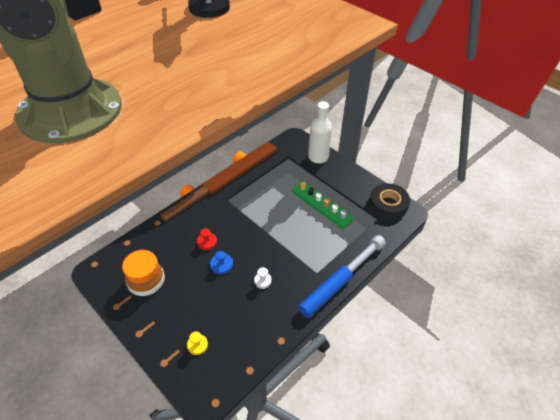

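Run:
```python
from h import *
from scipy.spatial.transform import Rotation as Ro
q=get_obs()["tcp_rot"]; print(Ro.from_quat(np.r_[q[1:],q[0]]).as_matrix().round(3))
for n in("scene","top"):
    for X in ([.566,.0345,.02],[.456,.0645,.02],[.676,.0645,.02],[.456,.2245,.02],[.676,.2245,.02]): print(n,pix(n,X).round(0))
for t in ["tab_blue_mid","tab_red_mid","tab_yellow_mid","tab_silver_mid"]:
    for n in("scene","top"):
        print(t,n,[(np.round(world(n,r["xyz"]),4),round(r["confidence"],2)) for r in spot_point(t,n)[:1]])
```

```text
[[ 0.     0.399  0.917]
 [ 0.     0.917 -0.399]
 [-1.     0.     0.   ]]
scene [255. 242.]
scene [225. 197.]
scene [316. 271.]
scene [287. 155.]
scene [378. 216.]
top [325. 208.]
top [308. 267.]
top [309. 150.]
top [220. 265.]
top [225. 149.]
tab_blue_mid scene [(array([ 0.5604, -0.0364,  0.0291]), 0.8)]
tab_blue_mid top [(array([ 0.5622, -0.0334,  0.0321]), 0.62)]
tab_red_mid scene [(array([ 0.5128, -0.0245,  0.032 ]), 0.8)]
tab_red_mid top [(array([ 0.5095, -0.0262,  0.0305]), 0.48)]
tab_yellow_mid scene [(array([ 0.6422, -0.1471,  0.0274]), 0.61)]
tab_yellow_mid top [(array([ 0.6424, -0.1471,  0.032 ]), 0.63)]
tab_silver_mid scene [(array([ 0.6314, -0.0069,  0.0287]), 0.61)]
tab_silver_mid top []
```

The top picture shows blue at (362,210), red (356,237), silver (348,173) and yellow (421,169). The jar is at (422,242), and the tray spans columns 228–310. The scene view agrees, and the network positions match within about 4 mm in both views, with heights close to 20 mm. The cart is parallel to the world axes, with its origin at about (0.5665, 0.0345).

I'll put the jaws along x with a gap of about 16 mm, which makes a centring notch, and sweep along +y. Red goes first.

```bash
python3 -m jog '[[[208,0.018,-0.047,0,-0.166],[208,0.018,-0.047,0,-0.166],[208,0.018,-0.047,0,-0.166],[208,0.018,-0.047,0,-0.166],[208,0.018,-0.047,0,-0.166],[208,0.018,-0.047,0,-0.166],[208,0.018,-0.047,0,-0.166],[208,0.018,-0.047,0,0],[208,0.018,-0.047,0,0],[208,0.018,-0.047,0,0],[208,0.018,-0.047,0,0],[208,0.018,-0.047,0,0],[208,0.018,-0.047,0,0],[208,0.018,-0.047,0,0],[208,0,0,-0.05,0],[208,0,0,-0.05,0],[208,0,0,-0.05,0],[208,0,0,0,0],[208,0,0,0,0]]]' 10
python3 - <<'E'
from h import *
f=grab_frame("scene"); cv2.imwrite("pics/b.png",f)
np.set_printoptions(precision=4,suppress=True)
for t in ["tab_red","tab_blue","tab_silver","tab_yellow","jar"]:
    print(t,[(np.round(world("scene",r["xyz"]),4),round(r["confidence"],2)) for r in spot_point(t,"scene")[:1]])
E
```

```text
time_s: 3.98
tool_pos: [0.5129, -0.0623, 0.0854]
tcp_rot: [0.5, 0.501, 0.499, -0.5]
force: [0.2, -0.4, 0.5]
opening: 0.0161
tab_red [(array([ 0.6433, -0.1455,  0.0276]), 0.5)]
tab_blue [(array([ 0.5653, -0.037 ,  0.0203]), 0.57)]
tab_silver [(array([ 0.627 , -0.007 ,  0.0161]), 0.83)]
tab_yellow [(array([ 0.6411, -0.1458,  0.021 ]), 0.68)]
jar [(array([ 0.502 , -0.1395,  0.0185]), 0.95)]
```

```bash
python3 -m jog '[[[208,-0.001,0,-0.03,0],[208,-0.001,0,-0.015,0],[208,0,0,-0.0065,0],[208,0,0,0,0],[208,0,0.01,0,0],[208,0,0.012,0,0],[208,0,0.014,0,0],[208,0,0.014,0,0],[208,0,0.014,0,0]]]'
python3 - <<'E'
from h import *
f=np.hstack([grab_frame("scene")[150:350,100:400],grab_frame("top")[100:300,170:470]]); cv2.imwrite("pics/b.png",f)
E
```

```text
time_s: 5.4
tool_pos: [0.5096, 0.0032, 0.0321]
tcp_rot: [0.5, 0.5, 0.5, -0.5]
force: [1.0, -0.9, -1.2]
opening: 0.016
```

View pics/b.png

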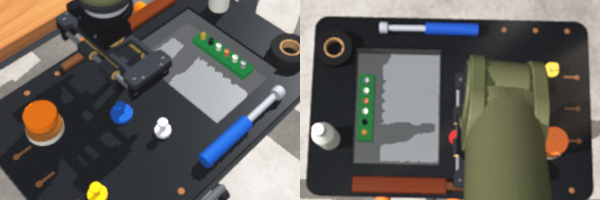

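In the top crop, red sits just ahead of the fingers at (453,135), and blue and silver haven't moved. I'll carry on over the edge, lift, and move behind blue.

```bash
python3 -m jog '[[[208,0,0.014,0.001,0],[208,0,0.014,0,0],[208,0,0.014,0,0],[208,0,0.014,0,0],[208,0,0.014,0,0],[208,0,0.012,0,0],[208,0,0,0,0],[208,0,0,0.03,0],[208,0,0,0.03,0],[208,0,0,0.03,0],[208,0.01,-0.04,0,0],[208,0.02,-0.06,0,0],[208,0.022,-0.06,0,0],[208,0,0,0,0]]]'
python3 - <<'E'
from h import *
f=np.hstack([grab_frame("scene")[150:350,100:400],grab_frame("top")[100:300,170:470]]); cv2.imwrite("pics/c.png",f)
np.set_printoptions(precision=4,suppress=True)
for t in ["tab_red","tab_blue","tab_silver","tab_yellow","jar"]:
  for n in("scene","top"):
    print(t,n,[(np.round(world(n,r["xyz"]),4),round(r["confidence"],2)) for r in spot_point(t,n)[:1]])
E
```

```text
time_s: 7.25
tool_pos: [0.5611, -0.0818, 0.1235]
tcp_rot: [-0.498, -0.502, -0.495, 0.504]
force: [-1.2, -0.1, 0.0]
opening: 0.0158
tab_red scene [(array([ 0.5112,  0.0937, -0.0088]), 0.82)]
tab_red top [(array([ 0.5084,  0.095 , -0.0083]), 0.56)]
tab_blue scene [(array([ 0.5656, -0.0371,  0.0194]), 0.73)]
tab_blue top [(array([ 0.5694, -0.0363,  0.0203]), 0.67)]
tab_silver scene [(array([ 0.6267, -0.0095,  0.0174]), 0.51)]
tab_silver top [(array([ 0.564 , -0.0355,  0.0332]), 0.56)]
tab_yellow scene [(array([ 0.6391, -0.1456,  0.024 ]), 0.63)]
tab_yellow top []
jar scene [(array([ 0.5028, -0.1352,  0.0206]), 0.76)]
jar top []
```

View pics/c.png

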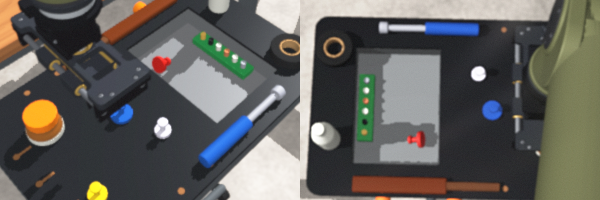

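Red is in the tray, lying on its side at (415,139) in the top crop. Next is blue, on the same lane plan.

```bash
python3 -m jog '[[[208,0.003,0,-0.04,0],[208,0,0,-0.03,0],[208,0,0,-0.019,0],[208,0,0,0,0],[208,0,0.012,0,0],[208,0,0.014,0,0],[208,0,0.014,0,0],[208,0,0.014,0,0],[208,0,0.014,0,0],[208,0,0.014,0,0],[208,0,0.014,0,0],[208,0,0.014,0,0],[208,0,0.014,0,0],[208,0,0.014,0,0],[208,0,0.014,0,0],[208,0,0.014,0,0],[208,0,0,0,0]]]'; python3 -m jog '[[[208,0,0,0.03,0],[208,0,0,0.03,0],[208,0,0,0.03,0],[208,0.01,-0.04,0,0],[208,0.025,-0.05,0,0],[208,0.025,-0.05,0,0],[208,0,0,0,0]]]'
python3 - <<'E'
from h import *
f=np.hstack([grab_frame("scene")[150:350,100:400],grab_frame("top")[100:300,170:470]]); cv2.imwrite("pics/d.png",f)
np.set_printoptions(precision=4,suppress=True)
for t in ["tab_red","tab_blue","tab_silver","tab_yellow","jar"]:
  for n in("scene","top"):
    print(t,n,[(np.round(world(n,r["xyz"]),4),round(r["confidence"],2)) for r in spot_point(t,n)[:1]])
E
```

```text
time_s: 9.98
tool_pos: [0.5638, 0.0937, 0.034]
tcp_rot: [0.5, 0.5, 0.5, -0.5]
force: [0.3, 0.2, -1.5]
opening: 0.0158
time_s: 10.85
tool_pos: [0.6244, -0.0559, 0.1244]
tcp_rot: [-0.499, -0.502, -0.496, 0.504]
force: [-0.8, 0.2, -0.1]
opening: 0.0158
tab_red scene [(array([ 0.5098,  0.0946, -0.0075]), 0.51)]
tab_red top [(array([ 0.505 ,  0.0979, -0.0054]), 0.49)]
tab_blue scene [(array([ 0.5677,  0.0928, -0.008 ]), 0.64)]
tab_blue top [(array([ 0.5685,  0.0925, -0.0037]), 0.66)]
tab_silver scene []
tab_silver top [(array([ 0.6348, -0.0064,  0.023 ]), 0.7)]
tab_yellow scene [(array([ 0.6387, -0.1455,  0.0213]), 0.63)]
tab_yellow top [(array([ 0.6281, -0.0092,  0.0305]), 0.48)]
jar scene [(array([ 0.5017, -0.1385,  0.0213]), 0.91)]
jar top [(array([ 0.5704,  0.1441, -0.0226]), 0.22)]
```

View pics/d.png

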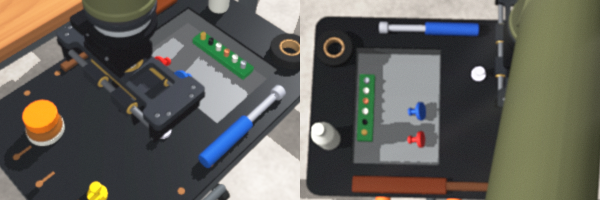

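Blue is in the tray at (416,111), and red is still in there. Silver next, drifting slightly towards +x so that yellow gets its own spot.

```bash
python3 -m jog '[[[208,0.005,0,-0.04,0],[208,0,0,-0.03,0],[208,0,0,-0.0195,0],[208,0,0,0,0],[208,0,0.012,0,0],[208,0,0.014,0,0],[208,0.001,0.014,0,0],[208,0.001,0.014,0,0],[208,0.002,0.014,0,0],[208,0.002,0.014,0,0],[208,0.002,0.014,0,0],[208,0.002,0.014,0,0],[208,0,0.014,0,0],[208,0,0.014,0,0],[208,0,0.008,0,0],[208,0,0,0,0]]]'; python3 -m jog '[[[208,0,0,0.03,0],[208,0,0,0.03,0],[208,0,0,0.03,0],[208,0,-0.05,0,0],[208,0,-0.055,0,0],[208,0,-0.055,0,0],[208,0,-0.055,0,0],[208,0,-0.055,0,0],[208,0,0,0,0]]]'
python3 - <<'E'
from h import *
f=np.hstack([grab_frame("scene")[150:370,100:400],grab_frame("top")[100:320,170:470]]); cv2.imwrite("pics/e.png",f)
np.set_printoptions(precision=4,suppress=True)
for t in ["tab_red","tab_blue","tab_silver","tab_yellow","jar"]:
  for n in("scene","top"):
    print(t,n,[(np.round(world(n,r["xyz"]),4),round(r["confidence"],2)) for r in spot_point(t,n)[:1]])
E
```

```text
time_s: 13.45
tool_pos: [0.6387, 0.0989, 0.0345]
tcp_rot: [-0.5, -0.5, -0.5, 0.5]
force: [-0.0, -0.1, 0.4]
opening: 0.0158
time_s: 14.58
tool_pos: [0.6366, -0.1811, 0.1252]
tcp_rot: [-0.498, -0.502, -0.495, 0.505]
force: [-0.9, -0.6, 0.1]
opening: 0.0163
tab_red scene [(array([ 0.5079,  0.0944, -0.0079]), 0.56)]
tab_red top [(array([0.6725, 0.2577, 0.025 ]), 0.65)]
tab_blue scene [(array([ 0.5651,  0.0935, -0.0081]), 0.86)]
tab_blue top [(array([ 0.5704,  0.0934, -0.0045]), 0.47)]
tab_silver scene [(array([ 0.6338,  0.0908, -0.0166]), 0.62)]
tab_silver top [(array([ 0.6401,  0.0902, -0.0089]), 0.49)]
tab_yellow scene [(array([0.5018, 0.2604, 0.023 ]), 0.2)]
tab_yellow top [(array([ 0.6419, -0.1429,  0.0204]), 0.54)]
jar scene [(array([ 0.6384,  0.1027, -0.0151]), 0.27)]
jar top [(array([ 0.5016, -0.1387,  0.0225]), 0.88)]
```

View pics/e.png

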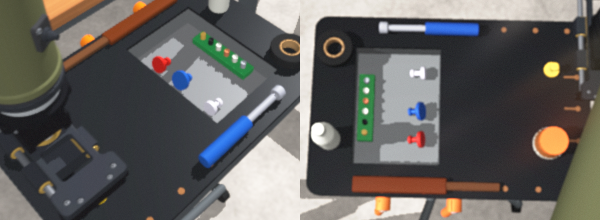

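Silver is in at (417,73). Yellow is last, pushed straight at first and then drifting towards x of about 0.603.

```bash
python3 -m jog '[[[208,0.0045,0,-0.04,0],[208,0,0,-0.03,0],[208,0,0,-0.0205,0],[208,0,0,0,0],[208,0,0.01,0,0],[208,0,0.012,0,0],[208,0,0.014,0,0],[208,0,0.014,0,0],[208,-0.001,0.014,0,0],[208,-0.002,0.014,0,0],[208,-0.003,0.014,0,0],[208,-0.004,0.014,0,0],[208,-0.004,0.014,0,0],[208,-0.004,0.014,0,0]]]'
python3 - <<'E'
from h import *
f=np.hstack([grab_frame("scene")[150:370,100:400],grab_frame("top")[100:320,170:470]]); cv2.imwrite("pics/f.png",f)
np.set_printoptions(precision=4,suppress=True)
for n in("scene","top"): print(n,[(np.round(world(n,r["xyz"]),4),round(r["confidence"],2)) for r in spot_point("tab_yellow",n)[:2]])
E
```

```text
time_s: 16.92
tool_pos: [0.625, -0.0371, 0.0341]
tcp_rot: [0.499, 0.501, 0.499, -0.501]
force: [-0.1, -0.8, 0.6]
opening: 0.0161
scene []
top [(array([ 0.5113,  0.0988, -0.0098]), 0.6), (array([ 0.6212, -0.0116,  0.0221]), 0.55)]
```

View pics/f.png

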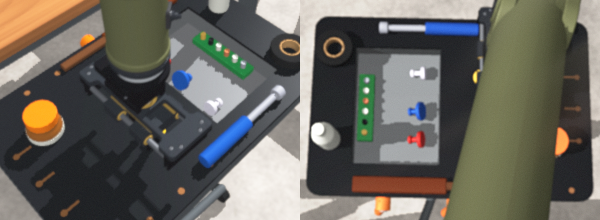

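Yellow is riding in the notch, at (475,76) in the top crop, which is about (0.622,-0.012). I'll finish the push, lift and retreat.

```bash
python3 -m jog '[[[208,-0.004,0.014,0,0],[208,-0.004,0.014,0,0],[208,-0.004,0.014,0,0],[208,-0.003,0.014,0,0],[208,-0.003,0.014,0,0],[208,-0.002,0.014,0,0],[208,0,0.014,0,0],[208,0,0.014,0,0],[208,0,0.014,0,0],[208,0,0.006,0,0],[208,0,0,0,0],[208,0,0,0.03,0],[208,0,0,0.04,0],[208,0,0,0.05,0]]]'; python3 -m jog '[[[208,0,-0.05,0.03,0],[208,0,-0.055,0.03,0],[208,0,-0.055,0,0],[208,0,-0.055,0,0],[208,0,-0.055,0,0],[208,0,-0.055,0,0],[208,0,-0.055,0,0],[208,0,-0.03,0,0],[208,0,0,0,0],[208,0,0,0,0]]]'
python3 - <<'E'
from h import *
f=np.hstack([grab_frame("scene")[100:400,60:440],grab_frame("top")[90:390,150:530]]); cv2.imwrite("pics/g.png",f)
np.set_printoptions(precision=4,suppress=True)
for t in ["tab_red","tab_blue","tab_silver","tab_yellow","jar","tape","bottle"]:
  for n in("scene","top"):
    print(t,n,[(np.round(world(n,r["xyz"]),4),round(r["confidence"],2)) for r in spot_point(t,n)[:1]])
E
```

```text
time_s: 18.88
tool_pos: [0.6046, 0.0927, 0.1545]
tcp_rot: [-0.499, -0.5, -0.499, 0.502]
force: [0.8, 1.7, -0.2]
opening: 0.0164
time_s: 20.12
tool_pos: [0.6054, -0.3152, 0.2138]
tcp_rot: [0.499, 0.501, 0.5, -0.5]
force: [1.3, 0.7, -0.4]
opening: 0.016
tab_red scene [(array([ 0.5117,  0.0978, -0.008 ]), 0.62)]
tab_red top [(array([ 0.5058,  0.094 , -0.0082]), 0.47)]
tab_blue scene [(array([ 0.5676,  0.0911, -0.0047]), 0.86)]
tab_blue top [(array([ 0.5668,  0.0941, -0.0042]), 0.47)]
tab_silver scene [(array([ 0.639 ,  0.0898, -0.016 ]), 0.66)]
tab_silver top [(array([ 0.6403,  0.0889, -0.0092]), 0.71)]
tab_yellow scene [(array([ 0.5707,  0.0897, -0.0057]), 0.25)]
tab_yellow top [(array([ 0.6057,  0.0916, -0.0119]), 0.69)]
jar scene [(array([ 0.6334,  0.0898, -0.0165]), 0.64)]
jar top []
tape scene [(array([0.6768, 0.2578, 0.0224]), 0.59)]
tape top [(array([0.6715, 0.2614, 0.0274]), 0.86)]
bottle scene [(array([0.4995, 0.2608, 0.0218]), 0.93)]
bottle top [(array([0.504 , 0.2685, 0.0209]), 0.69)]
```

View pics/g.png

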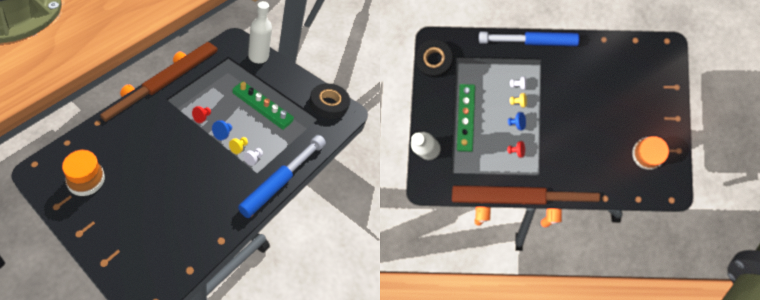

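All four tabs lie in the tray: silver (517,83), yellow (517,100), blue (517,121) and red (516,149) in the top half. The jar, tape and bottle are standing in place, and the arm is clear.

```bash
python3 -c "
from rig import *
print(sign_off())"
```

```text
the job is handed in; nothing more can be done
None
```

All four tabs are in the sunken tray and the job is handed in at about 21 s of the 64 s allowed. I swept them along the steel one at a time (red, blue, silver, yellow), with the fingertips about 16 mm apart as a centring notch. None was picked up.

**Last checks:**
- **Tabs:** both camera views show all four lying side by side inside the tray opening.
- **Jar, tape and bottle:** they stand where they were. Tape and bottle positions agree with the first readings to within about 5 mm, which is the networks' own error.
- **Forces:** readings at the end of each move were a few newtons at most; I did not log them during the moves.

**Disagreements:** in the last check the networks missed the jar: one view put it on the silver tab and the other found nothing. I confirmed the jar by eye against the pictures and against its previous reading of (0.502, -0.139). The scene view also reported yellow at blue's place, with a low confidence of 0.25. The top view and the picture put it at (0.606, 0.092), inside the tray.

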